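Peel one tray off a clinging stack and hold it under the burette

ROBOT

A 6-joint arm with a two-finger parallel gripper is mounted at the origin on a cart in front of the work surface, level with it; the furniture and walls round the work are solid. World frame = base frame: x ahead of the robot, y to its left, z up, the work surface at z = 0. Lengths are in m, angles in degrees, forces in N, time in s.
With the tool pointing down it reaches from about 0.25 to 0.725 m from the base axis. Payload 9.7 kg.
Tool frame: the origin (TCP) lies midway between the tips of the shut fingers; the grasp point (between the pads) lies 19 mm behind it (bot.hold_point_z is the distance from the TCP to the grasp point, in m); z points along the fingers, y is the line along which they close (so a half turn about z gives the same grasp; the last joint's range is limited). The gripper opens to 85 mm and grips with 20 to 120 N. Pads are 22 mm wide; open, the fingers measure 114 mm over their backs; the gripper's body (76 mm by 85 mm) begins 54 mm behind the grasp point. The pads swing forward as they close: fully open they stand 13 mm farther back than shut.
Start: joints at [-65.661, 4.979, 10.078, 95.1, 0, 90], TCP at [0.227, -0.501, 0.231] pointing down, gripper open.
Joint ranges: [-179.16, 179.16], [-48.56, 103.87], [-65.8, 70.77], [-126.05, 130.52], [-82.76, 87.17], [-180, 180]. Speed limits (degrees/s): [127.2, 127.2, 147.25, 180, 180, 180].

INTERFACE

Orientations are given as [roll, pitch, yaw] about the fixed x, y, z axes, in that order (R = Rz(yaw) Ry(pitch) Rx(roll)).
In Python, from workcell import bot gives the robot as it stands.
- The arm moves only by the tool play_rows, never from a script. Its argument "steps" is a list that holds one entry, the list of rows, each a list of 4 numbers: the shift along the tool's x, y, z in m, then the turn about the tool's z in rad. In form: [[[tx, ty, tz, yaw], ...]]. A call has exactly 5 rows; each row shifts and turns the commanded pose from where the row before left it, along the tool's axes as they then stand; what a row does not reach is not made up. A row lasts 1/12 s, in which the tool goes at most 41.7 mm and 7.16 degrees, less where a joint would pass 70% of its speed; a pose out of reach is approached as far as the arm can. A call is refused whole if a number of a shift passes 0.0417 or a number of a turn 0.125, either way. A call with a gripper value outside its range is refused whole. "gripper" is the finger opening in m, from 0 to 0.0854, set as the call begins (left out, the last holds). The fingers move at their own pace and stop on an object; "squeeze" is the grip in N (left out, the last holds). Time passes only in rows, so rows that do not move let the fingers close, or fill a call up. It gives the time, the measured TCP pose, the force, the opening and the grip force at its end, in the units of the state.
- bot.get_obs(): the state, without advancing time (a new reading comes with each control period).
- bot.camera(name): name is "scene" or "top" or "wrist"; returns a dict with "img" (420x560x3 uint8, blue, green, red), "vfov" (degrees; the focal length in pixels is half the picture's height over the tangent of half this angle, whatever the lens; pixels are square), "cx", "cy" (the principal point, pixels), "xyz" and "attitude" of the camera in the world. Camera axes: x right, y down, z forward; pixel columns grow to the right and rows downward; lengths in m; the calibration is good to about 2 mm. A picture is of the moment at which its call begins. There is no depth.
- bot.job_done(): hands the job in; it is judged then, once.
The state is a dict: "time": time; "q": joint angles; "qd": joint speeds; "joint_efforts": joint torques, N m; "ee_pos": TCP position; "tcp_rot": TCP orientation; "wrist_force": force on the tool from outside, world axes, zero at the start; "torque": the same for the moment, N m; "opening": finger opening in m; "grasp_force": force on a finger pad.
Only numpy, scipy, OpenCV 4.12 (cv2) and the standard library are available. Lean on these libraries where they do the work, as an engineer would, in place of code of your own. Each camera call takes 0.05 s, during which the arm holds its last target. There are 200 camera calls.

TASK

The nested white trays snap together and cling, so a straight pull brings the whole stack along: peel off just the top tray by gripping its rim near one corner and tilting that corner up about three centimetres first, the far one staying low, until all its snaps have let go, and leave the other three on their carrier plate where they stand. Then hold the tray level in the air under the tip of the burette, so that a drop from the tip would land on its floor, without touching the burette or its stand and without moving the other things on the bench. Finish while still holding it there: do not put it down or let go.

Things in the scene. Friction and masses are not known exactly. Their poses are not given: they have to be found in the camera images.
- tray_top: top one of four alike trays: white moulded plastic, 220 x 140 mm over the rim, 36 mm high, 100 g. Origin: middle of its underside; x along the length, y across, z up. Floor 2 mm thick, 186 x 106 mm outside, 182 x 102 mm inside; thin walls lean outward from it to the rim. It sits nested in the tray below, 20 mm higher than that one, with about 2 mm play round the walls
- tray_top_rim (a point): top of the top tray's rim, at the middle of the long side y = +65.5 mm, z = 36 mm. The rim runs all round, 9 mm wide and 10 mm deep (z 26 to 36 mm), upright on both faces: pinch it from above, one finger inside, one outside. Middle line at x = +-105.5, y = +-65.5 mm; corners rounded, radius 18 mm. The next tray's rim top is 20 mm lower: reach less than 16 mm below this top
- tray_top_rib (a point): top of a rib inside the top tray (x = +44, y = 0, z = 20 mm). Every tray has two upright ribs, 3 mm thick, 100 mm long along y, at x = -44 and +44 mm, from the floor up to z = 20 mm; the tray above rests on them
- tray_top_snap (a point): one of four snap beads outside the top tray's long walls (x = +-30, y = +-56, z = 5 mm; this is +,+), each held under a sprung bead of the tray below: about 1.1 N apiece, free once risen 7 mm. Together they outweigh the stack (3.4 N), so a level lift takes all along. Turned up from a corner about the far end of the far rib they let go one by one at 2.6 N. Let the gripper tilt with the tray
- tray_stack: the other three trays, nested and locked together on a flat grey carrier plate (280 x 200 mm, its top at z = 10 mm) that stands loose on the worktop; 350 g. Origin: under the middle of the plate, axes as the top tray's. Tray undersides at z = 10, 30 and 50 mm (the top tray's at 70 mm); topmost rim of the three at z = 86 mm. It stays
- burette_stand: burette on its fixed stand. Origin: under the middle of the white base plate (170 x 200 x 14 mm, x by y); z up. Steel rod, 11 mm thick, 534 mm high, at x = +60 mm; its clamp at z = 430 mm holds the upright glass burette (13 mm thick, top at z = 535 mm) at x = -45, y = 0. The tap, z 267 to 287 mm, sticks out 21 mm to -y and 32 mm to +y; the tip below ends at z = 238 mm
- burette_tip (a point): lower end of the burette's tip, 238 mm above the worktop; axes as the stand's
- dropper_1: amber dropper bottle, 33 mm wide and 102 mm high; a bystander, origin in the middle of its underside
- vial_stop: amber reagent vial with a screw cap, 34 mm wide and 70 mm high; a bystander, origin in the middle of its underside
- vial_subs: amber reagent vial with a screw cap, 30 mm wide and 62 mm high; a bystander, origin in the middle of its underside
- marker: marker pen, 12 mm thick and 131 mm long along its y, lying; a bystander, origin in the middle of its underside
- forceps: steel forceps, 14 x 125 x 9 mm, lying along its y; a bystander, origin in the middle of its underside
Mind the look-alikes: they are no part of the job. Of the things that look like the tray_top, the larger one is meant.

How it is judged:
By the outcome, as a careful person would: the job done as asked, in the order asked, and still so for the second after the job is handed in, while the arm keeps its last pose, push and grip.
It also fails if it takes over 48 s, if anything falls off the work surface, if the arm or the gripper's body presses on something with over 40 N, if the wrist force passes 120 N, or if a joint passes its speed limit or range.

## Working session

There is one attempt and no reset: what is moved stays moved. The work goes in short steps, Python scripts to look and compute and a tool call to move; the robot and the scene stay as the last step left them, time stands still between calls to the robot, and variables do not carry over. Pictures are saved under pics/ and viewed, at most 10 in all, crops included, and the job is handed in when it is done.

Besides the shell and the picture viewer there is one more tool, called after ">>>" as name(argument=value, ...) on one line, values as JSON. play_rows: Moves the arm, as the interface text tells. Its arguments: {"type":"object","properties":{"steps":{"type":"array","items":{"type":"array","items":{"type":"array","items":{"type":"number"}}}},"gripper":{"type":"number"},"squeeze":{"type":"number"}},"required":["steps"]}

```bash
mkdir -p pics; ls; python3 - <<'E'
from workcell import bot
import cv2,json
for n in ["scene","top"]:
    c=bot.camera(n); cv2.imwrite(f"pics/{n}0.png",c["img"]); print(n,c["vfov"],c["cx"],c["cy"],c["xyz"],c["attitude"])
print(bot.get_obs(), bot.hold_point_z)
E
```

```text
pics
scene 53.10246307404359 278.94673715398363 207.25217977059557 [-0.57272695 -0.07864419  0.73514352] [-116.81556949    0.71290476  -82.81877975]
top 47.576345674956755 273.53281650540146 209.40810482873476 [0.09471466 0.00449775 1.81337136] [-1.63700785e+02  5.76040133e-02 -8.40262053e+01]
{'time': 0.1, 'q': array([-6.56596483e+01,  5.00938632e+00,  1.00386818e+01,  9.50990080e+01,
       -1.87347057e-03,  9.00007180e+01]), 'qd': array([ 0.03374729,  0.03577694,  0.02286122,  0.03928686,  0.04819518,
       -0.02675729]), 'joint_efforts': array([-9.93940048e-04, -5.21557760e+01,  4.65653694e+01,  1.60596130e-02,
       -3.83768520e-05,  7.66829544e-06]), 'ee_pos': array([ 0.22659423, -0.50093232,  0.23063737]), 'tcp_rot': array([-1.79930288e+02,  1.87434278e-03,  2.43396360e+01]), 'wrist_force': array([ 0.40007337, -0.17873044, -0.11648501]), 'torque': array([ 0.04101579, -0.00401961,  0.06757059]), 'grasp_force': 0.0, 'opening': 0.0854095048007444} 0.0187
```

View pics/scene0.png

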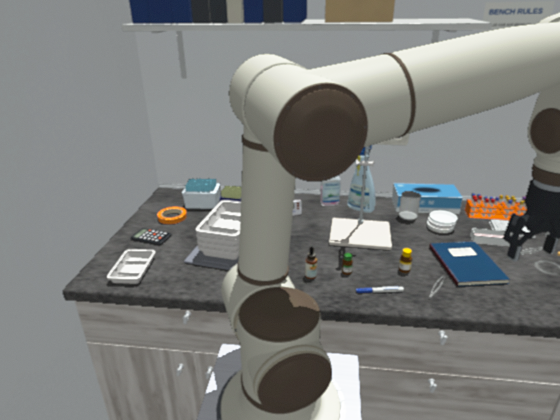

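View pics/top0.png

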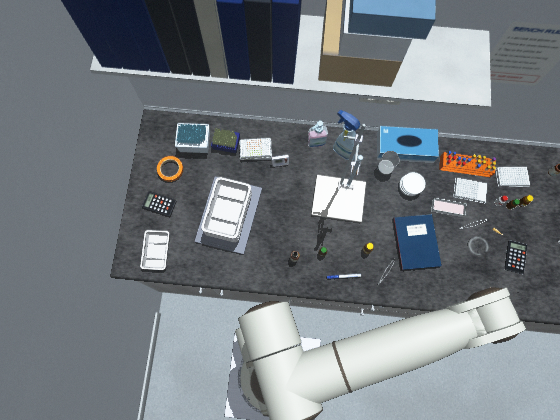

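The scene and top views show the tray stack (top view about (228,210)) and a smaller single tray at (155,250), which is the look-alike. The burette stand base is at (340,198), with bottles at (295,257), (323,250) and (369,247), the marker at (343,276) and the forceps at (387,271). I choose the stack, and will check it in an enlarged crop.

```bash
python3 - <<'E'
import cv2
im=cv2.imread("pics/top0.png")
cv2.imwrite("pics/c1.png",cv2.resize(im[140:290,190:390],None,fx=4,fy=4,interpolation=cv2.INTER_CUBIC))
E
cat > h.py <<'E'
from workcell import bot
import numpy as np
from scipy.spatial.transform import Rotation as R
class Cam:
    def __init__(s,vfov,cx,cy,xyz,att):
        s.f=210/np.tan(np.radians(vfov/2)); s.c=(cx,cy); s.p=np.array(xyz); s.R=R.from_euler('xyz',att,degrees=True).as_matrix()
    def at(s,u,v,z):
        d=s.R@np.array([(u-s.c[0])/s.f,(v-s.c[1])/s.f,1]); return s.p+d*(z-s.p[2])/d[2]
    def px(s,P):
        q=s.R.T@(np.array(P)-s.p); return s.f*q[:2]/q[2]+s.c
top=Cam(47.576345674956755,273.53281650540146,209.40810482873476,[0.09471466,0.00449775,1.81337136],[-1.63700785e+02,5.76040133e-02,-8.40262053e+01])
scene=Cam(53.10246307404359,278.94673715398363,207.25217977059557,[-0.57272695,-0.07864419,0.73514352],[-116.81556949,0.71290476,-82.81877975])
E
```

```text
(no output)
```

View pics/c1.png

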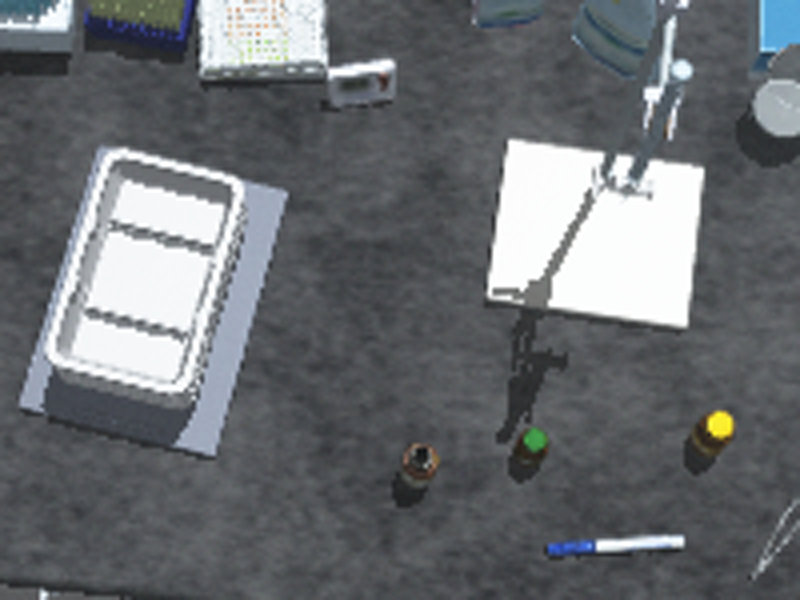

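The crop shows the stack on its grey plate. The rim corners (crop px) are about (103,146), (247,181), (195,398) and (44,362), the plate corners (287,190), (217,457) and (20,408), and the stand base corners (509,139), (705,166), (689,328) and (487,301).

```bash
python3 - <<'E'
from h import *
g=lambda L,z:np.array([top.at(190+(a-1.5)/4,140+(b-1.5)/4,z) for a,b in L])
def rep(n,P):
    e=np.roll(P,-1,0)-P; print(n,P.round(4).tolist()); print(' mid',P.mean(0).round(4),'len',np.linalg.norm(e,axis=1).round(4),'dir',np.degrees(np.arctan2(e[:,1],e[:,0])).round(1))
rep('rim',g([(103,146),(247,181),(195,398),(44,362)],.106))
rep('plate',g([(287,190),(217,457),(20,408)],.01))
b=g([(509,139),(705,166),(689,328),(487,301)],.014);rep('base',b)
for n,p,z in [('dropper',(422,455),.1),('stop/subs green',(535,438),.062),('yellow',(721,424),.062)]: print(n,g([p],z).round(3))
E
```

```text
rim [[0.6995, 0.2924, 0.106], [0.6787, 0.1518, 0.106], [0.4648, 0.1746, 0.106], [0.484, 0.3173, 0.106]]
 mid [0.5818 0.234  0.106 ] len [0.1422 0.2152 0.144  0.217 ] dir [-98.4 173.9  82.3  -6.6]
plate [[0.7063, 0.1192, 0.01], [0.4303, 0.1559, 0.01], [0.4582, 0.3512, 0.01]]
 mid [0.5316 0.2088 0.01  ] len [0.2784 0.1973 0.3397] dir [172.4  81.9 -43.1]
base [[0.7819, -0.097, 0.014], [0.7735, -0.2944, 0.014], [0.6042, -0.2872, 0.014], [0.611, -0.0889, 0.014]]
 mid [ 0.6926 -0.1919  0.014 ] len [0.1976 0.1695 0.1985 0.1711] dir [-92.4 177.6  88.   -2.7]
dropper [[ 0.435 -0.037  0.1  ]]
stop/subs green [[ 0.469 -0.142  0.062]]
yellow [[ 0.501 -0.314  0.062]]
```

>>> play_rows(steps=[[[0,0,0,0.11],[0,0,0,0.11],[0,0,0,0.11],[0,0,0,0.11],[0,0,0,0.115]]], gripper=0.05)

```text
time: 0.52
ee_pos: [0.2266, -0.501, 0.2308]
tcp_rot: [-180.0, 0.0, -7.8]
wrist_force: [-0.3, -0.6, -0.3]
opening: 0.0502
grasp_force: 0.0
```

>>> play_rows(steps=[[[0.009,-0.035,0,0],[0.009,-0.035,0,0],[0.009,-0.035,0,0],[0.009,-0.035,0,0],[0.009,-0.035,0,0]]])

```text
time: 0.93
ee_pos: [0.2941, -0.3318, 0.2309]
tcp_rot: [-180.0, 0.0, -7.5]
wrist_force: [0.7, 0.3, 0.1]
opening: 0.0499
grasp_force: 0.0
```

>>> play_rows(steps=[[[0.009,-0.035,0,0],[0.009,-0.035,0,0],[0.009,-0.035,0,0],[0.009,-0.035,0,0],[0.009,-0.035,0,0]]])

```text
time: 1.35
ee_pos: [0.3614, -0.1641, 0.2312]
tcp_rot: [180.0, -0.0, -7.5]
wrist_force: [1.0, -0.1, 0.7]
opening: 0.0499
grasp_force: 0.0
```

>>> play_rows(steps=[[[0.009,-0.035,0,0],[0.009,-0.035,0,0],[0.009,-0.035,0,0],[0.009,-0.035,0,0],[0.009,-0.035,0,0]]])

```text
time: 1.77
ee_pos: [0.4251, -0.0291, 0.2315]
tcp_rot: [-178.5, 0.0, -4.8]
wrist_force: [-0.9, -1.6, 0.1]
opening: 0.0501
grasp_force: 0.0
```

>>> play_rows(steps=[[[0.006,-0.03,0,0],[0.006,-0.03,0,0],[0.006,-0.03,0,0],[0.006,-0.03,0,0],[0.006,-0.03,0,0]]])

```text
time: 2.18
ee_pos: [0.46, 0.0327, 0.2395]
tcp_rot: [-174.9, 0.1, 0.9]
wrist_force: [-0.2, -1.0, 0.1]
opening: 0.0496
grasp_force: 0.0
```

>>> play_rows(steps=[[[0,0,0,0],[0,0,0,0],[0,0,0,0],[0,0,0,0],[0,0,0,0]]])

```text
time: 2.6
ee_pos: [0.4592, 0.0318, 0.2394]
tcp_rot: [-174.9, 0.0, 0.9]
wrist_force: [0.7, -0.3, -0.0]
opening: 0.05
grasp_force: 0.0
```

```bash
python3 - <<'E'
from workcell import bot
import cv2
c=bot.camera("wrist"); cv2.imwrite("pics/w1.png",c["img"])
print({k:c[k] for k in c if k!="img"}); o=bot.get_obs(); print(o['q'],o['ee_pos'],o['tcp_rot'])
E
```

```text
{'vfov': 62.63795295786654, 'cx': 273.13798685602507, 'cy': 206.1632788143355, 'xyz': array([0.53962711, 0.01999724, 0.3814794 ]), 'attitude': array([161.7446705 ,   5.04807719, -89.11733238])}
[  0.83056396  -7.12279754  -1.05536899  96.11352832   5.07399624
 179.94291359] [0.45922902 0.03186617 0.23940923] [-1.74925961e+02  4.10509042e-02  8.87426687e-01]
```

View pics/w1.png

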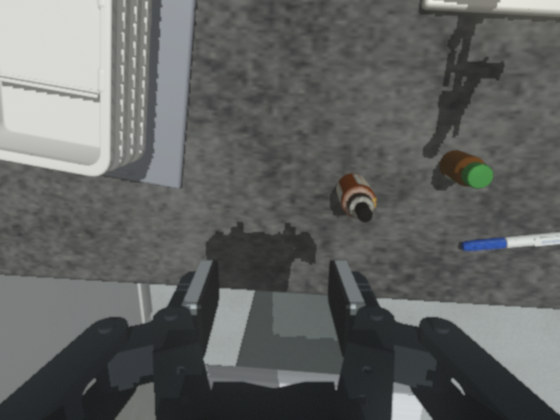

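The wrist view shows the stack at left, its top-rim near corner around (105,170), clear of the gripper. It also shows that joint 6 hit its +180° limit and the tool tilted 5°. I'll spin a full turn to the other limit, where the opposite push should take that tilt out.

>>> play_rows(steps=[[[0,0,0,-0.125],[0,0,0,-0.125],[0,0,0,-0.125],[0,0,0,-0.125],[0,0,0,-0.125]]])

```text
time: 3.07
ee_pos: [0.4592, 0.032, 0.2394]
tcp_rot: [-175.9, -3.0, 37.0]
wrist_force: [0.5, -0.4, -0.1]
opening: 0.05
grasp_force: 0.0
```

>>> play_rows(steps=[[[0,0,0,-0.125],[0,0,0,-0.125],[0,0,0,-0.125],[0,0,0,-0.125],[0,0,0,-0.125]]])

```text
time: 3.48
ee_pos: [0.4592, 0.0319, 0.2394]
tcp_rot: [-178.4, -4.8, 72.8]
wrist_force: [-0.5, 0.4, -0.3]
opening: 0.0501
grasp_force: 0.0
```

>>> play_rows(steps=[[[0,0,0,-0.125],[0,0,0,-0.125],[0,0,0,-0.125],[0,0,0,-0.125],[0,0,0,-0.125]]])

```text
time: 3.9
ee_pos: [0.4593, 0.0319, 0.2394]
tcp_rot: [178.5, -4.8, 108.7]
wrist_force: [-0.1, -0.3, -0.5]
opening: 0.0501
grasp_force: 0.0
```

>>> play_rows(steps=[[[0,0,0,-0.125],[0,0,0,-0.125],[0,0,0,-0.125],[0,0,0,-0.125],[0,0,0,-0.125]]])

```text
time: 4.32
ee_pos: [0.4593, 0.0319, 0.2394]
tcp_rot: [175.9, -3.0, 144.6]
wrist_force: [0.4, 0.1, 0.5]
opening: 0.05
grasp_force: 0.0
```

>>> play_rows(steps=[[[0,0,0,-0.125],[0,0,0,-0.125],[0,0,0,-0.125],[0,0,0,-0.125],[0,0,0,-0.125]]])

```text
time: 4.73
ee_pos: [0.4592, 0.0319, 0.2394]
tcp_rot: [174.9, -0.1, -179.7]
wrist_force: [0.1, -1.0, 0.1]
opening: 0.0502
grasp_force: 0.0
```

>>> play_rows(steps=[[[0,0,0,-0.125],[0,0,0,-0.125],[0,0,0,-0.125],[0,0,0,-0.125],[0,0,0,-0.125]]])

```text
time: 5.15
ee_pos: [0.4593, 0.032, 0.2394]
tcp_rot: [175.8, 2.9, -144.0]
wrist_force: [0.1, 0.0, 0.6]
opening: 0.0497
grasp_force: 0.0
```

>>> play_rows(steps=[[[0,0,0,-0.125],[0,0,0,-0.125],[0,0,0,-0.125],[0,0,0,-0.125],[0,0,0,-0.125]]])

```text
time: 5.57
ee_pos: [0.4592, 0.0319, 0.2394]
tcp_rot: [178.3, 4.8, -108.2]
wrist_force: [0.0, 0.7, -0.3]
opening: 0.0497
grasp_force: 0.0
```

>>> play_rows(steps=[[[0,0,0,-0.125],[0,0,0,-0.125],[0,0,0,-0.125],[0,0,0,-0.125],[0,0,0,-0.125]]])

```text
time: 5.98
ee_pos: [0.4593, 0.0319, 0.2394]
tcp_rot: [-178.6, 4.9, -72.2]
wrist_force: [-0.2, 0.4, -0.6]
opening: 0.0502
grasp_force: 0.0
```

>>> play_rows(steps=[[[0,0,0,-0.125],[0,0,0,-0.125],[0,0,0,-0.125],[0,0,0,-0.125],[0,0,0,-0.125]]])

```text
time: 6.4
ee_pos: [0.4593, 0.0319, 0.2394]
tcp_rot: [-176.0, 3.1, -36.4]
wrist_force: [0.5, -0.6, 0.5]
opening: 0.0502
grasp_force: 0.0
```

>>> play_rows(steps=[[[0,0,0,-0.12],[0,0,0,-0.12],[0,0,0,-0.12],[0,0,0,-0.12],[0,0,0,-0.12]]])

```text
time: 6.82
ee_pos: [0.4592, 0.0319, 0.2394]
tcp_rot: [-174.9, 0.3, -2.1]
wrist_force: [0.8, 0.3, 0.1]
opening: 0.0502
grasp_force: 0.0
```

```bash
python3 -c "
from workcell import bot
o=bot.get_obs(); print(o['q'],o['ee_pos'],o['tcp_rot'])"
```

```text
[   0.83977283   -7.11960604   -1.05285419   96.11318907    5.07488907
 -177.06294129] [0.4592456  0.03194472 0.23940648] [-174.93411256    0.30606943   -2.08580415]
```

>>> play_rows(steps=[[[0,0.03,0,0],[0,0.03,0,0],[0,0.03,0,0],[0,0.03,0,0],[0,0.03,0,0]]])

```text
time: 7.23
ee_pos: [0.4553, -0.05, 0.2283]
tcp_rot: [-178.0, 0.4, -7.6]
wrist_force: [0.5, 0.7, -0.7]
opening: 0.0498
grasp_force: 0.0
```

```bash
python3 -c "
from workcell import bot
o=bot.get_obs(); print(o['q'],o['ee_pos'],o['tcp_rot'])"
```

```text
[  -7.52367085   -7.25302703   -2.31027782   95.31350493    2.02957445
 -179.96568452] [ 0.45532442 -0.04995495  0.22829196] [-177.97064783    0.37197095   -7.55796552]
```

>>> play_rows(steps=[[[0,0.03,0,0],[0,0.03,0,0],[0,0,0,0],[0,0,0,0],[0,0,0,0]]])

```text
time: 7.65
ee_pos: [0.4524, -0.0754, 0.2267]
tcp_rot: [-179.3, 0.4, -9.9]
wrist_force: [-0.2, -0.2, 0.7]
opening: 0.05
grasp_force: 0.0
```

```bash
python3 -c "
from workcell import bot
o=bot.get_obs(); print(o['q'],o['ee_pos'],o['tcp_rot'])"
```

```text
[  -9.8832592    -7.17404277   -2.39705087   95.15819275    0.67499202
 -179.94441213] [ 0.45244119 -0.07541938  0.22671954] [-179.32537811    0.38185553   -9.93884445]
```

>>> play_rows(steps=[[[0,0.028,0,0],[0,0,0,0],[-0.001,-0.03,0,0],[-0.001,-0.03,0,0],[-0.001,-0.03,0,-0.03]]])

```text
time: 8.07
ee_pos: [0.465, 0.0017, 0.2265]
tcp_rot: [-180.0, 0.4, -9.5]
wrist_force: [-0.1, -0.1, 0.5]
opening: 0.0502
grasp_force: 0.0
```

>>> play_rows(steps=[[[0,-0.03,0,-0.03],[0,-0.03,0,0],[0,-0.03,0,0],[0,-0.03,0,0],[0,-0.03,0,0]]])

```text
time: 8.48
ee_pos: [0.4857, 0.1512, 0.2264]
tcp_rot: [-180.0, 0.4, -7.6]
wrist_force: [0.2, 0.5, -0.4]
opening: 0.0501
grasp_force: 0.0
```

```bash
python3 - <<'E'
from workcell import bot
import cv2
for i in range(3): c=bot.camera("wrist")
cv2.imwrite("pics/w2.png",c["img"])
print({k:c[k] for k in c if k!="img"}); o=bot.get_obs(); print(o['q'],o['ee_pos'],o['tcp_rot'])
E
```

```text
{'vfov': 62.63795295786654, 'cx': 273.13798685602507, 'cy': 206.1632788143355, 'xyz': array([0.56635692, 0.14180936, 0.36783473]), 'attitude': array([ 1.61361371e+02,  9.58376642e-03, -9.74314867e+01])}
[  17.19895842   -0.40660957    3.91546707   94.71802442    0.17340056
 -155.33651074] [0.48565581 0.15122881 0.22589661] [179.99235478   0.43218454  -7.46515882]
```

View pics/w2.png

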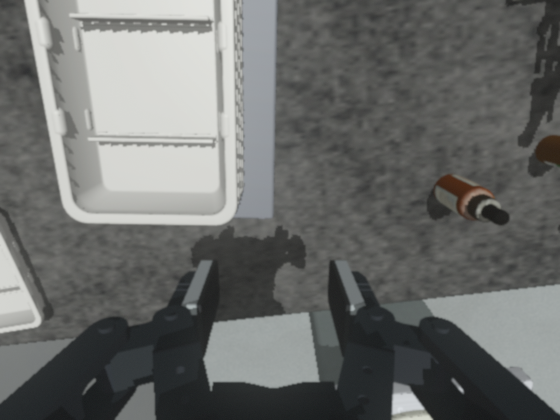

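The wrist view shows the top tray's outer rim: near side along row ~223, right side at col ~238 at (238,200), left outer edge at (62,200). The tool is level again.

```bash
python3 - <<'E'
from h import *
w=Cam(62.63795295786654,273.138,206.163,[0.56635692,0.14180936,0.36783473],[161.361371,.00958,-97.4314867])
a=np.radians(-7.5); X=np.array([np.cos(a),np.sin(a)]);Y=np.array([-X[1],X[0]])
for n,u,v in [('near mid',150,223),('right',238,195),('right far',233,20),('left',62,195),('left far',31,20)]:
    p=w.at(u,v,.106)[:2]; d=p-[.582,.2345]; print(n,p.round(4),'local',(d@X).round(4),(d@Y).round(4))
E
```

```text
near mid [0.4774 0.2546] local -0.1063 0.0062
right [0.4916 0.1797] local -0.0824 -0.0662
right far [0.6143 0.163 ] local 0.0413 -0.0667
left [0.5097 0.3179] local -0.0826 0.0732
left far [0.632  0.2987] local 0.0412 0.0702
```

>>> play_rows(steps=[[[0.0045,-0.016,0,0],[0.0045,-0.016,0.01,0],[0,0,0.03,0],[0,0,0.03,0],[0,0,0.02,0]]], gripper=0.04, squeeze=20)

```text
time: 9.05
ee_pos: [0.4977, 0.1798, 0.1328]
tcp_rot: [179.9, 0.5, -7.7]
wrist_force: [0.3, -0.5, -0.9]
opening: 0.0401
grasp_force: 0.0
```

>>> play_rows(steps=[[[0,0,0.015,0],[0,0,0.015,0],[0,0,0.01,0],[0,0,0,0],[0,0,0,0]]])

```text
time: 9.47
ee_pos: [0.4979, 0.1799, 0.096]
tcp_rot: [180.0, 0.4, -7.7]
wrist_force: [0.4, 0.0, 0.3]
opening: 0.0399
grasp_force: 0.0
```

```bash
python3 - <<'E'
from workcell import bot
import cv2, numpy as np
c=bot.camera("wrist"); s=bot.camera("scene"); 
cv2.imwrite("pics/w3.png",np.hstack([cv2.resize(c["img"],(400,300)),cv2.resize(s["img"][180:285,150:290],(400,300),interpolation=cv2.INTER_CUBIC)]))
o=bot.get_obs(); print(o['q'],o['ee_pos'],o['tcp_rot'],o['wrist_force'])
E
```

```text
[  19.77511388    2.02550492   -7.83871235   80.40653266    0.19003167
 -152.56419711] [0.4985513  0.18024943 0.09723257] [-179.95609189    0.32785575   -7.66101238] [-0.17391131 -0.33957438  0.20892932]
```

View pics/w3.png

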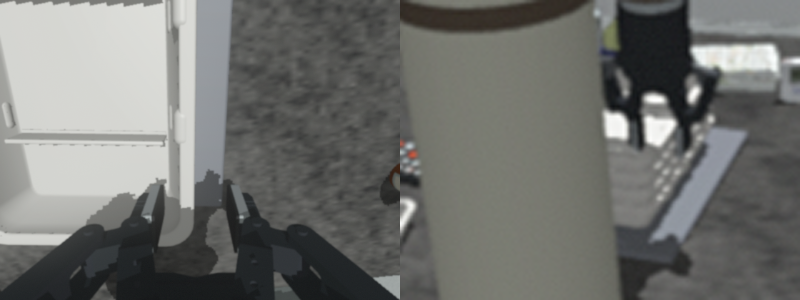

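>>> play_rows(steps=[[[0,-0.003,0.001,0],[0,0,0.001,0],[0,0,0,0],[0,0,0,0],[0,0,0,0]]], gripper=0.02)

```text
time: 9.98
ee_pos: [0.4985, 0.1832, 0.0945]
tcp_rot: [-180.0, 0.4, -7.6]
wrist_force: [0.6, -0.6, -0.0]
opening: 0.0201
grasp_force: 0.0
```

```bash
python3 - <<'E'
from workcell import bot
import cv2, numpy as np
c=bot.camera("wrist"); 
cv2.imwrite("pics/w4.png",cv2.resize(c["img"][200:350,170:370],None,fx=4,fy=4,interpolation=cv2.INTER_CUBIC))
E
```

```text
(no output)
```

View pics/w4.png

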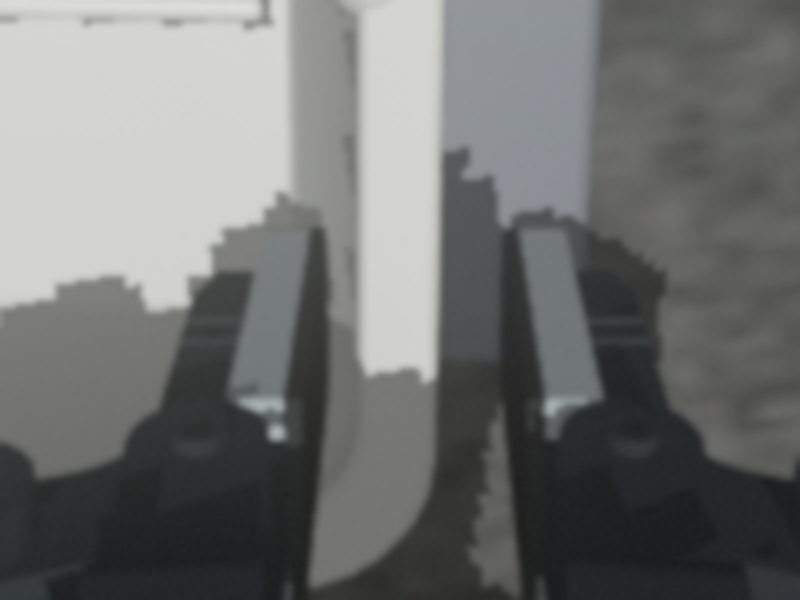

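Enlarged, the rim (cols 358–440) sits between the pads (325 and 502), 1.5 mm left of centre and on the straight part. I'll shift by that and close gently.

>>> play_rows(steps=[[[0,-0.0015,0,0],[0,0,0,0],[0,0,0,0],[0,0,0,0],[0,0,0,0]]], gripper=0.0088, squeeze=20)

```text
time: 10.45
ee_pos: [0.4987, 0.1847, 0.0944]
tcp_rot: [-180.0, 0.4, -7.7]
wrist_force: [0.3, 0.5, 0.8]
opening: 0.009
grasp_force: 5.4
```

>>> play_rows(steps=[[[0,0,-0.001,0],[0,0,-0.001,0],[0,0,-0.001,0],[0,0,-0.001,0],[0,0,0,0]]])

```text
time: 10.87
ee_pos: [0.4986, 0.1846, 0.0983]
tcp_rot: [180.0, 0.4, -7.7]
wrist_force: [-0.7, -0.2, -1.3]
opening: 0.0089
grasp_force: 4.9
```

>>> play_rows(steps=[[[0,0,-0.002,0],[0,0,-0.002,0],[0.001,0,-0.002,0],[0,0,-0.002,0],[0,0,0,0]]])

```text
time: 11.28
ee_pos: [0.5001, 0.1846, 0.1071]
tcp_rot: [-180.0, 0.3, -7.6]
wrist_force: [-0.7, -0.0, 1.1]
opening: 0.0089
grasp_force: 12.6
```

```bash
python3 - <<'E'
from workcell import bot
import cv2, numpy as np
f=[]
for i in range(4):
    c=bot.camera("wrist"); o=bot.get_obs(); f.append(np.r_[o['wrist_force'],o['torque']*10])
print(np.mean(f,0).round(2))
s=bot.camera("scene")
cv2.imwrite("pics/w5.png",np.hstack([cv2.resize(c["img"],(400,300)),cv2.resize(s["img"][180:285,150:290],(400,300),interpolation=cv2.INTER_CUBIC)]))
E
```

```text
[-0.53  1.02  0.47  0.4  -0.66  0.59]
```

View pics/w5.png

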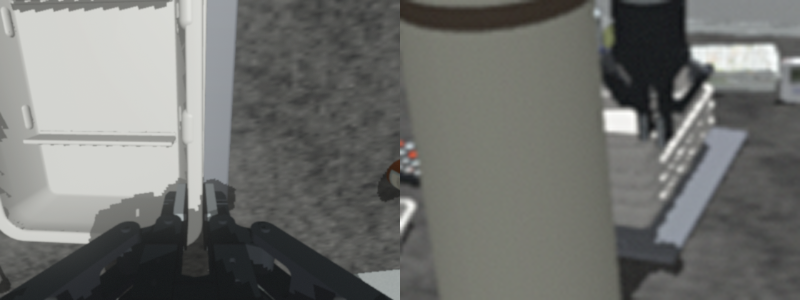

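```bash
python3 - <<'E'
from workcell import bot
import cv2, numpy as np
a=cv2.imread("pics/scene0.png")[190:275,185:290]
s=bot.camera("scene")["img"][190:275,185:290]
c=bot.camera("wrist")["img"][200:350,120:320]
r=lambda i:cv2.resize(i,(400,300),interpolation=cv2.INTER_CUBIC)
cv2.imwrite("pics/w6.png",np.hstack([cv2.resize(c,(400,300)),r(s)]))
E
```

```text
(no output)
```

View pics/w6.png

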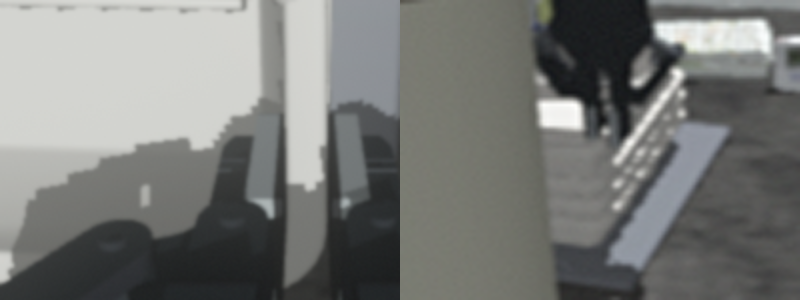

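>>> play_rows(steps=[[[0.0005,0,-0.002,0],[0.0005,0,-0.002,0],[0.0005,0,-0.002,0],[0.0005,0,-0.002,0],[0.0005,0,-0.002,0]]])

```text
time: 12.05
ee_pos: [0.5022, 0.1838, 0.1163]
tcp_rot: [180.0, 0.4, -7.7]
wrist_force: [-0.9, -0.7, -1.2]
opening: 0.0089
grasp_force: 12.6
```

>>> play_rows(steps=[[[0.0005,0,-0.002,0],[0.0005,0,-0.002,0],[0.0005,0,-0.002,0],[0.0005,0,-0.002,0],[0,0,0,0]]])

```text
time: 12.47
ee_pos: [0.5046, 0.184, 0.1247]
tcp_rot: [-180.0, 0.4, -7.6]
wrist_force: [0.6, 0.7, -1.0]
opening: 0.009
grasp_force: 9.6
```

```bash
python3 - <<'E'
from workcell import bot
import cv2, numpy as np
f=[]
for i in range(4):
    c=bot.camera("wrist"); o=bot.get_obs(); f.append(np.r_[o['wrist_force'],o['torque']*10,o['grasp_force']])
print(np.mean(f,0).round(2),o['ee_pos'])
s=bot.camera("scene")["img"]; t=bot.camera("top")["img"]
s0=cv2.imread("pics/scene0.png");t0=cv2.imread("pics/top0.png")
def tm(a,b,x0,x1,y0,y1):
    m=cv2.matchTemplate(b[y0-6:y1+6,x0-6:x1+6],a[y0:y1,x0:x1],cv2.TM_CCOEFF_NORMED); _,v,_,l=cv2.minMaxLoc(m); print((l[0]-6,l[1]-6),round(v,3))
tm(t0,t,246,266,180,206); tm(s0,s,250,280,222,236)
r=lambda i:cv2.resize(i,(400,300),interpolation=cv2.INTER_CUBIC)
cv2.imwrite("pics/w7.png",np.hstack([r(c["img"]),r(s[190:275,185:290])]))
cv2.imwrite("pics/t7.png",t)
E
```

```text
[-0.15  0.13 -1.25 -0.43  0.68  0.05  9.57] [0.50423553 0.18389029 0.12410986]
(2, 0) 0.734
(0, 3) 0.407
```

View pics/w7.png

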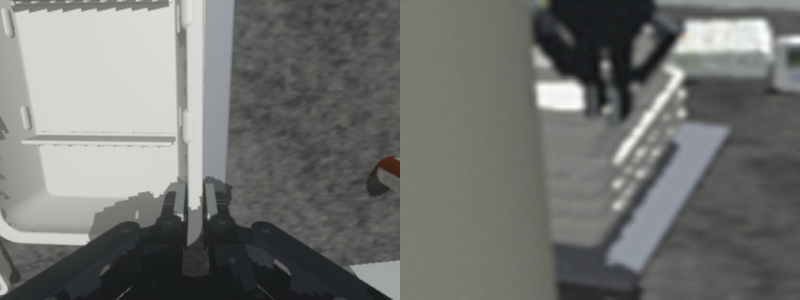

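The last two views show the rim held between the pads while the plate edge has not moved between frames (crop (728,127) to (640,268)), so the stack stays. Next I'll check the tray's tilt numerically.

```bash
cat > tilt.py <<'E'
from h import *
import cv2
c=bot.camera("wrist"); o=bot.get_obs(); im=c["img"]; np.save("wimg.npy",im)
w=Cam(c["vfov"],c["cx"],c["cy"],c["xyz"],c["attitude"])
G=np.array(o['ee_pos']); T=R.from_euler('xyz',o['tcp_rot'],degrees=True).as_matrix()
print(G.round(4),o['tcp_rot'].round(2),o['wrist_force'].round(2))
A=np.column_stack([T[:,0],-T[:,1],-T[:,2]])  # tray axes if level
g0=np.array([-.0785,-.0655,.024])  # TCP in tray coordinates at grasp (tcp .094 = 24 mm above underside .070)
def world(p,th):
    th=np.radians(th); Ry=np.array([[np.cos(th),0,np.sin(th)],[0,1,0],[-np.sin(th),0,np.cos(th)]])
    gp=np.array([0,0,.007])
    return G+A@(Ry@(np.array(p)-g0-gp)+gp)
E
python3 - <<'E'
from tilt import *
print({k:c[k] for k in ('xyz','attitude')})
F={'nrL':(-.0455,.05,.02),'nrR':(-.0455,-.05,.02),'frL':(.0425,.05,.02),'frR':(.0425,-.05,.02),'nearrim_out':(-.11,.0,.036),'nearrim_in':(-.101,0,.036),'floornear':(-.091,0,.002)}
for th in (-4,0,4,8,12): print(th,{k:w.px(world(p,th)).round(0).tolist() for k,p in F.items()})
g=cv2.cvtColor(im,cv2.COLOR_BGR2GRAY)
print('col140 down', [int(x) for x in g[150:350:2,60]])
print('col170 ', [int(x) for x in g[0:30,150]])
E
```

```text
[0.5042 0.1839 0.1241] [-179.99    0.4    -7.65] [ 0.21  0.11 -1.14]
{'xyz': array([0.58462698, 0.17259228, 0.26622793]), 'attitude': array([ 1.61388040e+02, -2.38102613e-02, -9.76442556e+01])}
-4 {'nrL': [9.0, 204.0], 'nrR': [237.0, 204.0], 'frL': [-65.0, -34.0], 'frR': [226.0, -34.0], 'nearrim_out': [132.0, 345.0], 'nearrim_in': [129.0, 330.0], 'floornear': [150.0, 270.0]}
0 {'nrL': [13.0, 204.0], 'nrR': [237.0, 204.0], 'frL': [-44.0, -25.0], 'frR': [229.0, -25.0], 'nearrim_out': [130.0, 348.0], 'nearrim_in': [127.0, 332.0], 'floornear': [150.0, 274.0]}
4 {'nrL': [17.0, 204.0], 'nrR': [238.0, 204.0], 'frL': [-24.0, -15.0], 'frR': [232.0, -14.0], 'nearrim_out': [128.0, 351.0], 'nearrim_in': [126.0, 333.0], 'floornear': [150.0, 279.0]}
8 {'nrL': [21.0, 205.0], 'nrR': [238.0, 205.0], 'frL': [-7.0, -4.0], 'frR': [234.0, -4.0], 'nearrim_out': [126.0, 353.0], 'nearrim_in': [124.0, 334.0], 'floornear': [150.0, 283.0]}
12 {'nrL': [25.0, 206.0], 'nrR': [239.0, 206.0], 'frL': [9.0, 7.0], 'frR': [237.0, 7.0], 'nearrim_out': [123.0, 355.0], 'nearrim_in': [123.0, 335.0], 'floornear': [149.0, 287.0]}
col140 down [213, 212, 212, 212, 212, 212, 211, 212, 212, 212, 212, 212, 212, 212, 211, 212, 208, 184, 211, 192, 143, 143, 144, 170, 209, 208, 177, 204, 211, 211, 211, 211, 211, 211, 211, 211, 211, 210, 209, 208, 205, 202, 199, 194, 191, 188, 186, 183, 181, 178, 176, 175, 173, 171, 170, 169, 170, 173, 176, 178, 180, 182, 183, 184, 185, 185, 185, 184, 184, 182, 181, 180, 178, 177, 177, 176, 176, 174, 174, 174, 173, 170, 165, 160, 156, 151, 147, 154, 190, 208, 211, 211, 210, 209, 209, 192, 114, 99, 99, 100]
col170  [137, 128, 124, 122, 116, 112, 115, 121, 122, 122, 122, 129, 157, 192, 211, 215, 216, 215, 216, 216, 215, 216, 215, 216, 215, 215, 215, 215, 215, 215]
```

```bash
python3 - <<'E'
import numpy as np,cv2
g=cv2.cvtColor(np.load("wimg.npy"),cv2.COLOR_BGR2GRAY)
print(g[0:18:1,0:60:3]); print(g[196:206:2,10:60:2]); print(g[0:18,225:290:3]); print(g[100,230:300:2])
E
```

```text
[[166 167 167 168 166 147 110  99  99 100 101  99  99  99 100 107 108 106
  104  99]
 [167 167 167 168 169 171 143 109 119 122 114 103 102 103 109 142 142 132
  120 106]
 [166 167 167 168 170 180 174 137 166 162 124 112 110 110 123 184 179 149
  132 115]
 [166 167 167 168 170 181 188 153 190 175 123 119 118 118 132 202 183 139
  124 120]
 [166 167 167 168 169 180 192 138 173 142 120 119 120 121 130 186 146 124
  120 120]
 [166 167 167 168 169 178 192 127 135 120 118 120 119 118 122 142 119 117
  118 117]
 [166 166 167 168 169 170 189 127 117 116 115 114 115 115 115 114 113 111
  112 111]
 [166 166 167 167 169 153 171 123 112 112 112 111 110 111 112 112 111 110
  111 110]
 [166 166 167 167 169 143 133 116 113 114 114 112 113 115 116 116 116 116
  118 118]
 [166 168 169 167 169 151 114 118 118 118 119 119 119 119 119 119 119 119
  120 120]
 [166 176 175 166 168 161 113 120 120 120 120 119 120 121 120 120 120 120
  120 120]
 [166 190 185 164 168 167 113 118 119 120 120 120 120 120 121 120 120 120
  120 120]
 [167 200 190 164 162 170 115 119 119 120 120 121 127 129 121 120 120 120
  121 
[... 2074 characters left out ...]
[210 217 218 151 183 219 210 155 188 143 180 197 209 223 224 212 215 216
  217 211 184 157]
 [217 218 218 160 186 219 210 154 187 142 180 197 209 223 224 212 216 216
  217 211 183 158]
 [217 218 218 188 201 219 210 154 187 142 180 197 209 223 225 212 216 216
  217 211 183 158]
 [218 218 217 212 215 219 210 154 186 142 180 197 209 223 224 212 215 216
  217 211 183 157]
 [218 218 218 218 219 219 210 154 186 142 180 197 209 223 224 212 216 216
  217 211 182 156]
 [218 218 218 218 218 219 209 153 187 142 180 197 209 223 225 212 215 216
  217 210 181 157]]
[216 216 216 216 217 217 216 215 190 154 145 142 140 137 128 126 186 209
 213 213 214 214 214 214 215 215 206 180 154 155 156 155 155 155 155]
```

```bash
cat > fit.py <<'E'
from tilt import *
from scipy.optimize import least_squares
def run(obs):
    def pose(v): return A@R.from_rotvec([v[0],v[1],v[5]]).as_matrix(), G+A@np.array(v[2:5])
    def res(v):
        M,t=pose(v); r=[]
        for p,uv in obs:
            q=w.px(t+M@(np.array(p)-[-.0785,-.0655,.033]))
            r+=[ (q[i]-uv[i])/2 for i in (0,1) if uv[i] is not None]
        return r+[v[0]/.05,v[5]/.03]+list((np.array(v[2:5])-[0,0,.008])/.004)
    s=least_squares(res,[0,0,0,0,.01,0]); M,t=pose(s.x)
    print('roll,pitch,yaw rel deg',np.degrees(s.x[[0,1,5]]).round(1),'off mm',(s.x[2:5]*1e3).round(1),'res',np.round(s.fun*2,1))
    L=lambda p:t+M@(np.array(p)-[-.0785,-.0655,.033])
    for n,p in dict(origin=(0,0,0),gripcorner=(-.105,-.065,.036),c2=(-.105,.065,.036),far2=(.105,-.065,.036),far=(.105,.065,.036)).items(): print(n,L(p).round(4))
    return L
E
python3 - <<'E'
from fit import *
run([((-.0455,.05,.02),(30,203)),((.0425,.05,.002),(18,7)),((.0425,-.05,.002),(235,8)),((0,-.061,.036),(261,None)),((0,-.07,.036),(284,None)),((-.101,.03,.036),(None,326)),((-.11,.03,.036),(None,341))])
E
```

```text
[0.5042 0.1839 0.1241] [-180.      0.4    -7.65] [-1.3  -0.03 -1.29]
roll,pitch,yaw rel deg [0.4 3.  0.4] off mm [-1.4 -0.5  0.7] res [-1.1  0.6  0.5  0.6  2.1 -1.5 -0.6 -0.9 -0.5  1.   0.3  0.4 -0.7 -0.2
 -3.7]
origin [0.587  0.2391 0.0877]
gripcorner [0.4768 0.1874 0.1294]
c2 [0.4933 0.3163 0.1303]
far2 [0.6848 0.1608 0.117 ]
far [0.7013 0.2898 0.1178]
```

Tray is free: its underside is now at about 0.088 m against 0.070 m nested, with the far end low by about 3°, and the force is just the tray's weight. I'll tighten and lift.

>>> play_rows(steps=[[[0,0,0,0],[0,0,0,0],[0,0,-0.002,0],[0,0,-0.004,0],[0,0,-0.006,0]]], gripper=0.006, squeeze=70)

```text
time: 13.28
ee_pos: [0.5042, 0.1838, 0.1363]
tcp_rot: [180.0, 0.4, -7.6]
wrist_force: [-0.4, 0.5, -0.2]
opening: 0.0072
grasp_force: 55.9
```

>>> play_rows(steps=[[[0,0,-0.01,0],[0,0,-0.01,0],[0,0,-0.015,0],[0,0,-0.015,0],[0,0,-0.01,0]]])

```text
time: 13.7
ee_pos: [0.5052, 0.1839, 0.1989]
tcp_rot: [-179.9, 0.3, -7.7]
wrist_force: [0.1, -0.3, -1.0]
opening: 0.0075
grasp_force: 55.9
```

```bash
python3 - <<'E'
from fit import *
f=[]
for i in range(4): t=bot.camera("top")["img"]; f.append(bot.get_obs()['wrist_force'])
print(np.mean(f,0).round(2))
s=bot.camera("scene")["img"]; s0=cv2.imread("pics/scene0.png"); t0=cv2.imread("pics/top0.png")
# plate edges: brightness across plate right edge, before/after
for y in (185,200,220,240): print('top',y,t0[y,240:268,1].tolist(),t[y,240:268,1].tolist())
g=cv2.cvtColor(im,cv2.COLOR_BGR2GRAY)
print('near cols60',[int(x) for x in g[180:210,60]],[int(x) for x in g[310:350,60]]); print(g[200,10:60:2].tolist()); print(g[0:24,120].tolist()); print(g[2:14:3,0:40:2].tolist()); print(g[100,240:300:2].tolist())
E
```

```text
[0.5057 0.1841 0.2003] [-1.7987e+02  1.7000e-01 -7.6500e+00] [-0.85 -1.01  0.79]
[ 0.26 -0.13 -1.11]
top 185 [109, 110, 107, 99, 108, 152, 237, 248, 248, 251, 193, 143, 126, 97, 88, 85, 85, 80, 83, 85, 85, 86, 85, 83, 81, 85, 86, 89] [238, 239, 238, 237, 221, 75, 60, 60, 183, 181, 167, 139, 109, 97, 86, 81, 81, 80, 80, 86, 84, 82, 83, 81, 79, 82, 84, 86]
top 200 [227, 246, 245, 230, 144, 225, 248, 218, 149, 183, 95, 169, 174, 170, 171, 169, 171, 173, 149, 93, 82, 84, 86, 82, 77, 72, 70, 64] [122, 205, 203, 202, 203, 200, 199, 193, 145, 163, 89, 166, 168, 169, 167, 168, 168, 170, 163, 84, 85, 82, 86, 79, 76, 75, 68, 64]
top 220 [245, 250, 128, 133, 84, 170, 173, 170, 172, 171, 171, 175, 172, 84, 73, 76, 79, 82, 89, 93, 82, 83, 80, 79, 82, 79, 74, 79] [237, 236, 233, 233, 231, 230, 227, 223, 220, 214, 205, 195, 183, 123, 80, 75, 81, 86, 91, 90, 81, 83, 79, 79, 82, 78, 76, 80]
top 240 [172, 171, 170, 169, 173, 170, 172, 102, 86, 88, 90, 87, 89, 93, 93, 94, 88, 82, 80, 81, 86, 88, 80, 78, 71, 68, 72, 67] [243, 243, 243, 241, 239, 237, 236, 233, 233, 231, 229, 229, 226, 222, 219, 214, 208
[... 520 characters left out ...]
209, 210, 210, 210]
[189, 149, 121, 112, 113, 119, 122, 122, 123, 123, 123, 123, 137, 178, 208, 215, 216, 216, 216, 216, 215, 215, 215, 215]
[[167, 167, 167, 167, 170, 178, 187, 192, 138, 129, 166, 145, 135, 121, 121, 121, 120, 120, 120, 120], [166, 166, 167, 168, 168, 175, 182, 178, 153, 115, 112, 111, 112, 112, 112, 112, 111, 111, 114, 113], [185, 177, 165, 164, 168, 173, 179, 147, 120, 120, 120, 120, 121, 121, 121, 120, 120, 121, 121, 121], [198, 188, 172, 149, 145, 169, 179, 172, 126, 120, 121, 121, 121, 122, 122, 134, 140, 172, 173, 132]]
[217, 217, 212, 175, 151, 147, 144, 142, 139, 136, 126, 172, 207, 214, 214, 214, 215, 215, 216, 215, 216, 211, 185, 158, 158, 158, 158, 158, 158, 157]
```

```bash
python3 - <<'E'
from h import *
import cv2
a=np.radians(-2.5)
for s in (1,-1):
    for n,x,zs in (('burette',-.045,(.238,.277,.43,.535)),('rod',.06,(.014,.27,.43,.534))):
        P=[(.6926+s*x*np.cos(a),-.1919+s*x*np.sin(a),z) for z in zs]
        print(s,n,np.round(P[0],3),'top',[top.px(p).round(0).tolist() for p in P],'scene',[scene.px(p).round(0).tolist() for p in P])
E
```

```text
1 burette [ 0.648 -0.19   0.238] top [[346.0, 190.0], [348.0, 187.0], [355.0, 171.0], [361.0, 158.0]] scene [[367.0, 175.0], [368.0, 163.0], [372.0, 113.0], [375.0, 75.0]]
1 rod [ 0.753 -0.195  0.014] top [[341.0, 184.0], [350.0, 159.0], [358.0, 140.0], [364.0, 125.0]] scene [[361.0, 222.0], [367.0, 154.0], [371.0, 104.0], [374.0, 69.0]]
-1 burette [ 0.738 -0.194  0.238] top [[349.0, 167.0], [350.0, 162.0], [358.0, 144.0], [364.0, 129.0]] scene [[366.0, 164.0], [367.0, 153.0], [371.0, 106.0], [374.0, 70.0]]
-1 rod [ 0.633 -0.189  0.014] top [[337.0, 212.0], [347.0, 192.0], [354.0, 175.0], [360.0, 162.0]] scene [[361.0, 240.0], [368.0, 167.0], [372.0, 114.0], [376.0, 76.0]]
```

The projections match the picture: rod foot at (341,184) and tip at (346,190) in the top view, so the tip is at (0.648, -0.190). Now moving there while turning the tray.

>>> play_rows(steps=[[[0.002,0.012,0,0.026],[0.004,0.0235,0,0.026],[0.004,0.0235,0.001,0.026],[0.004,0.0235,0.001,0.026],[0.004,0.0235,0.001,0.026]]])

```text
time: 14.42
ee_pos: [0.5018, 0.0748, 0.1924]
tcp_rot: [179.9, 0.4, -15.2]
wrist_force: [0.1, -0.4, -1.2]
opening: 0.007
grasp_force: 55.9
```

>>> play_rows(steps=[[[0.007,0.023,0.001,0.026],[0.007,0.023,0.001,0.026],[0.007,0.023,0,0.026],[0.007,0.023,0,0.026],[0.007,0.023,0,0.026]]])

```text
time: 14.83
ee_pos: [0.4992, -0.0454, 0.1904]
tcp_rot: [179.9, 0.4, -22.7]
wrist_force: [0.4, 0.3, -1.1]
opening: 0.007
grasp_force: 55.9
```

>>> play_rows(steps=[[[0.01,0.022,0,0.026],[0.01,0.022,0,0.026],[0.01,0.022,0,0.026],[0.007,0.015,0,0.026],[0.003,0.006,0,0.026]]])

```text
time: 15.25
ee_pos: [0.4988, -0.1418, 0.1902]
tcp_rot: [179.8, 0.4, -30.3]
wrist_force: [0.3, 0.4, -1.0]
opening: 0.007
grasp_force: 55.9
```

```bash
python3 - <<'E'
from fit import *
print(o['q'].round(1),o['grasp_force'],o['opening'])
tip=np.array([.6476,-.190,.238]); d=A.T@(tip-G); print('tip rel TCP (tray axes)',d.round(4),'want .141,.066')
g=cv2.cvtColor(im,cv2.COLOR_BGR2GRAY)
print('near cols60',[int(x) for x in g[180:210,60]],[int(x) for x in g[315:350,60]]); print(g[200,10:60:2].tolist()); print(g[0:24,120].tolist()); print(g[2:14:3,0:40:2].tolist()); print(g[100,240:300:2].tolist())
E
```

```text
[ 0.4989 -0.1417  0.1902] [179.81   0.42 -30.37] [-1.03 -0.07 -0.92]
[-1.580e+01  5.000e-01  8.000e-01  9.080e+01 -1.000e-01 -1.654e+02] 55.93375336201461 0.007309105201411781
tip rel TCP (tray axes) [0.1524 0.0334 0.049 ] want .141,.066
near cols60 [213, 213, 211, 203, 199, 209, 213, 205, 184, 156, 146, 146, 146, 146, 146, 151, 170, 197, 211, 213, 210, 205, 201, 207, 212, 212, 213, 213, 213, 212] [167, 165, 162, 160, 158, 155, 154, 151, 148, 148, 157, 176, 193, 204, 210, 212, 212, 212, 212, 211, 211, 211, 210, 210, 210, 207, 195, 170, 149, 143, 143, 143, 143, 143, 144]
[140, 141, 142, 143, 143, 145, 146, 147, 154, 194, 205, 206, 206, 207, 207, 207, 207, 208, 208, 209, 209, 209, 209, 210, 210]
[124, 123, 120, 113, 112, 119, 123, 122, 122, 122, 122, 122, 123, 123, 126, 141, 169, 188, 190, 173, 139, 123, 126, 140]
[[155, 156, 156, 157, 158, 166, 177, 190, 152, 121, 121, 120, 121, 120, 120, 121, 121, 121, 121, 122], [155, 156, 155, 156, 158, 164, 174, 189, 184, 116, 112, 112, 112, 112, 113, 111, 111, 113, 113, 114], [180, 170, 157, 154, 157, 160, 171, 184, 204, 170, 123, 121, 121, 121, 121, 121, 121, 121, 121, 121], [194, 183, 165, 143, 139, 157, 168, 179, 201, 211, 170, 126, 151, 138, 120, 121, 121, 121, 121, 123]]
[219, 219, 214, 182, 159, 155, 153, 151, 148, 146, 142, 176, 209, 216, 216, 216, 216, 216, 215, 215, 215, 209, 177, 97, 99, 105, 110, 110, 106, 103]
```

>>> play_rows(steps=[[[0.002,0.006,0,0],[0.004,0.011,0,0],[0.004,0.011,0,0],[0.0015,0.005,0,0],[0,0,0,0]]])

```text
time: 15.72
ee_pos: [0.4928, -0.1747, 0.1909]
tcp_rot: [179.8, 0.4, -30.0]
wrist_force: [0.2, -0.3, -1.0]
opening: 0.0072
grasp_force: 55.9
```

```bash
python3 - <<'E'
from fit import *
print(o['q'].round(1))
L=run([((-.0455,.05,.02),(27.5,202)),((.0425,.05,.002),(16.5,5)),((.0425,-.05,.002),(235,6)),((0,-.061,.036),(261.5,None)),((0,-.07,.036),(284.5,None)),((-.101,.03,.036),(None,326)),((-.11,.03,.036),(None,341))])
M=np.column_stack([L(e)-L((0,0,0)) for e in np.eye(3)])
tip=np.array([.6476,-.190,.238]); print('tip in tray',np.linalg.solve(M,tip-L((0,0,0))).round(4),'tilt',np.degrees(np.arccos(M[2,2])).round(1))
t=bot.camera("top")["img"]; cv2.imwrite("pics/t9.png",t)
g=cv2.cvtColor(t,cv2.COLOR_BGR2GRAY); t0=cv2.imread("pics/top0.png")
d=cv2.absdiff(t,t0).max(2)
for n,(u,v) in dict(drop=(295,257),green=(323,250),yel=(369,247),mark=(343,276),forc=(387,271),plate=(250,240),plate2=(258,195),plateBL=(200,238)).items(): print(n,int(np.median(d[v-6:v+6,u-6:u+6])))
rim=[(x,y,.036) for x,y in ((-.11,-.07),(.11,-.07),(.11,.07),(-.11,.07))]
print([top.px(L(p)).round(0).tolist() for p in rim])
E
```

```text
[ 0.4929 -0.1742  0.1909] [179.86   0.37 -30.04] [-0.04 -0.4  -0.89]
[-1.940e+01  1.000e+00  1.400e+00  9.080e+01 -1.000e-01 -1.694e+02]
roll,pitch,yaw rel deg [0.7 3.2 0.3] off mm [-0.2 -1.   1.2] res [-0.6  0.5  0.4  0.2  2.  -1.2 -0.7 -1.  -0.5  1.2  0.5  0.3 -0.1 -0.5
 -3.4]
origin [ 0.5911 -0.1557  0.155 ]
gripcorner [ 0.4696 -0.1615  0.1968]
c2 [ 0.5342 -0.0487  0.1981]
far2 [ 0.6516 -0.2655  0.1837]
far [ 0.7162 -0.1527  0.185 ]
tip in tray [ 0.0608 -0.0009  0.087 ] tilt 3.6
drop 4
green 145
yel 3
mark 121
forc 3
plate 6
plate2 6
plateBL 7
[[333.0, 244.0], [367.0, 196.0], [334.0, 174.0], [300.0, 221.0]]
```

```bash
sed -i 's#/.004)#/PS)#; s#^def run(obs):#PS=.02\ndef run(obs):#' fit.py; python3 - <<'E'
import fit
from fit import *
g=cv2.cvtColor(im,cv2.COLOR_BGR2GRAY)
print(g[0:10,120].tolist(), g[178:210,60].tolist(), g[202,225:265].tolist(), g[4,10:30].tolist(), g[30,240:300].tolist(), g[170,240:300].tolist())
ob=[((-.0455,.05,.02),(27.5,202)),((-.0455,.035,.02),(None,202)),((.0425,.05,.002),(16.5,4)),((.0425,-.05,.002),(235,5)),((0,-.061,.036),(261.5,None)),((0,-.07,.036),(284.5,None)),((-.101,.03,.036),(None,326)),((-.11,.03,.036),(None,341)),((-.0425,.035,.002),(None,184))]
for fit.PS in (.004,.02): run(ob)
E
```

```text
[ 0.4931 -0.1736  0.191 ] [179.87   0.37 -30.  ] [-0.15  0.17 -0.86]
[122, 121, 118, 109, 111, 118, 121, 121, 120, 120] [211, 211, 211, 211, 210, 203, 200, 208, 211, 203, 183, 154, 144, 143, 144, 145, 145, 148, 169, 196, 209, 211, 208, 200, 189, 191, 204, 210, 211, 210, 211, 211] [215, 215, 215, 214, 214, 215, 214, 215, 215, 215, 216, 216, 215, 212, 199, 174, 149, 160, 178, 192, 204, 207, 200, 182, 169, 161, 158, 156, 155, 154, 153, 152, 151, 150, 148, 146, 145, 157, 178, 197] [163, 168, 173, 179, 188, 190, 173, 137, 116, 110, 111, 109, 110, 109, 110, 110, 109, 110, 110, 110] [220, 221, 219, 213, 196, 173, 165, 176, 188, 193, 186, 165, 151, 153, 166, 177, 184, 190, 194, 197, 200, 203, 205, 208, 211, 213, 215, 213, 211, 208, 205, 207, 212, 215, 216, 216, 216, 215, 215, 215, 215, 215, 212, 205, 191, 166, 125, 99, 95, 96, 97, 98, 99, 99, 98, 97, 95, 92, 90, 89] [215, 215, 215, 215, 214, 214, 206, 189, 173, 171, 182, 190, 187, 171, 157, 160, 172, 183, 190, 196, 200, 203, 206, 208, 210, 212, 212, 212, 211, 209, 206, 206, 208, 212, 212, 213, 213, 212, 212, 211, 211, 209, 201, 186, 152, 107, 94, 104, 107, 106, 105, 104, 103, 101, 101, 102, 104, 106, 109, 110]
roll,pitch,yaw rel deg [0.6 3.2 0.3] off mm [ 0.1 -0.7  1.5] res [-0.9 -0.4 -0.6  0.3  0.1  2.2 -1.4 -0.6 -0.8 -1.   0.6  3.3  0.4  0.3
  0.1 -0.4 -3.2]
origin [ 0.5917 -0.155   0.1552]
gripcorner [ 0.4702 -0.1609  0.1972]
c2 [ 0.5348 -0.048   0.1983]
far2 [ 0.6522 -0.2648  0.1839]
far [ 0.7168 -0.152   0.1851]
roll,pitch,yaw rel deg [1.5 3.3 0.4] off mm [ 0.3 -1.1 -0.4] res [-0.6 -0.3 -0.8 -0.3  0.4  1.5 -0.6 -0.  -0.5 -1.5  0.1  3.2  1.1  0.4
  0.  -0.1 -0.8]
origin [ 0.5919 -0.1547  0.1542]
gripcorner [ 0.4702 -0.1614  0.1953]
c2 [ 0.5345 -0.0484  0.1985]
far2 [ 0.6524 -0.2648  0.1818]
far [ 0.7167 -0.1519  0.185 ]
```

```bash
python3 -c "
from workcell import bot
print(bot.job_done())"
```

```text
the job is handed in; nothing more can be done
None
```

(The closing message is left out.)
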